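# Lift a dried agar dish off the warmer with the dish lifter

## Robot

A 6-joint arm with a two-finger parallel gripper is mounted at the origin on a cart in front of the work surface, level with it; the furniture and walls round the work are solid. World frame = base frame: x ahead of the robot, y to its left, z up, the work surface at z = 0. Lengths are in m, angles in rad, forces in N, time in s.
With the tool pointing down it reaches from about 0.35 to 0.975 m from the base axis. Payload 7.1 kg.
Tool frame: the origin (TCP) lies midway between the tips of the shut fingers; the grasp point (between the pads) lies 19 mm behind it; z points along the fingers, y is the line along which they close (so a half turn about z gives the same grasp; the last joint's range is limited). The gripper opens to 88 mm and grips with 3 to 60 N. Pads are 20 mm wide; open, the fingers measure 115 mm over their backs; the gripper's body (75 mm by 178 mm) begins 61 mm behind the grasp point.
Start: joints at [-1.217, 0.423, 1.63, -0, 1.089, -0.019], TCP at [0.228, -0.582, 0.223] pointing down, gripper open.
Joint ranges: [-3, 3], [-0.9, 2.11], [0.09, 2.58], [-1.31, 4.45], [0.11, 2.69], [-2.54, 2.54]. Speed limits (rad/s): [2.39, 2.39, 3.01, 3.14, 3.14, 3.14].

## Interface

Orientations are given as a unit quaternion [w, x, y, z].
In Python, from station import move_pose, movel, movej, command_gripper, wait, inverse_kinematics, read_camera, camera_info, MotionError, job_done, get_time, get_joint_pos, get_qvel, get_effort, get_tcp_pos, get_ee_rot, get_ft_force, get_ft_torque, get_grip_width, get_finger_force gives the robot as it stands. Calls block until the motion is done:
- move_pose(position, orientation): joint-space move of the TCP to a pose.
- movel(position, frame=None, v=0.15, until_force=None): straight line of the TCP; frame=None keeps the orientation; v is the mean speed in m/s. With until_force (N) it stops when the force on the tool has changed by that much, and returns True; else False.
- movej(angles): joint-space move.
- command_gripper(opening): opening from 0.0 (shut) to 1.0 (fully open); the grip force is fixed at half the most; returns when the fingers have stopped.
- wait(seconds).
- inverse_kinematics(position, orientation): joint angles nearest the present ones, or None.
- read_camera(name): name is "scene" or "side" or "wrist"; returns the picture (480x640x3 uint8, red, green, blue); there is no depth.
- camera_info(name): a dict with "intrinsics" (3x3 intrinsics, pixels), "T" (4x4, takes a point from camera to world coordinates); the wrist camera has in their place "tool_from_camera" (4x4, takes a point from camera to tool coordinates, whose origin is the TCP and whose axes are the flange's). Camera axes: x right, y up, looking along -z (the intrinsics and any distortion apply to the point x, -y, -z); pixel columns grow to the right and rows downward; lengths in m; the calibration is good to about 2 mm. A picture is of the moment at which its call begins: read the wrist's pose just before it. camera_info takes no time and is no camera call.
A pose or a line that the arm cannot do raises MotionError and nothing moves.
- job_done(): hands the job in; it is judged then, once.
Readings, each from a call of its own:
- get_time(): time.
- get_joint_pos(): joint angles.
- get_qvel(): joint speeds.
- get_effort(): joint torques, N m.
- get_tcp_pos(): TCP position.
- get_ee_rot(): TCP orientation.
- get_ft_force(): force on the tool from outside, world axes, zero at the start.
- get_ft_torque(): the same for the moment, N m.
- get_grip_width(): opening from 0.0 (shut) to 1.0 (fully open).
- get_finger_force(): force on a finger pad.
Only numpy, scipy, OpenCV 4.12 (cv2) and the standard library are available. Lean on these libraries where they do the work, as an engineer would, in place of code of your own. Each camera call takes 0.05 s, during which the arm holds its last target. There are 200 camera calls.

## Task

The red agar dish on the dish warmer has dried. Pick up the dish lifter by its handle, slide its blade under the dish along the channel in the warmer's platen, carry the dish level on the blade to the empty wire cooling stand and set it down gently in the middle of the stand's two rails, not touching the dish with the gripper and leaving the dish on the other stand where it is. Then draw the lifter out and lay it back on the bench, standing level on its blade and foot.

Things in the scene. Friction and masses are not known exactly. Their poses are not given: they have to be found in the camera images.
- lifter: Dish lifter, 0.15 kg: steel blade, black handle cranked above it. Origin: middle of the blade's underside; x to the tip, z up. Blade 38 wide, 2.5 thick, x -46 to +45 (round tip); neck 22 wide behind it. Handle x -70 to -165, 16 wide (y), z 39 to 61. A wire leg at x -166 with a cross foot 41 wide reaches z 0: it stands level. Starts on the bench, blade roughly to the robot's left. mm.
- lifter_grip (a point): Where to hold the lifter: the middle of its flat-sided handle, 115 mm behind the blade's middle and 50 mm above the blade's underside; axes as the lifter's; the handle is 16 mm wide (y), 22 mm tall, 95 mm long (x).
- dish: The red round agar dish with clear lid, loose, about 0.045 kg: 91 mm in diameter, 15 mm high; origin at the centre of its underside, z up. Too wide to grip. It lies on the warmer's platen, bridging the channel, within 5 mm of the warmer's middle.
- warmer: Dish warmer (fixed), white, 130 (x) by 160 (y) mm; origin on the bench under its middle, z up; front with knob (to x -75) faces -x, to the robot. Aluminium platen on top, x -55 to +55, top at z 64. A channel along x, y -27 to +27, floor at z 49, open at both ends, lets the blade in under the dish from the front. Stop pins 8 high behind the dish at x +47, y +-36.
- free_stand: The empty wire cooling stand (fixed); origin on the bench under its middle, z up, front is -x, to the robot. Two 6 mm rails along x at y -30 and +30, x -50 to +60, tops at z 46; between them 54 mm free, open to the front and down to cross wires at z 6. The rails' rear ends turn up to z 63 at x +60. Legs spread to y +-53. mm.
- taken_stand: The other wire cooling stand (fixed), same shape and axes as the empty one, with a brown dish on it.
- other_dish: The brown dish (loose), same size as the red one, origin at the centre of its underside, on the other stand; it stays there.
Not all that is in view belongs to the job. There is more than one size of the dish; the job needs the largest.

How it is judged:
On the way, in this order (a step that is already met when the one before it is completed fails the run):
1. the dish is carried by the lifter, clear of the warmer (height (world z) of dish above 0.08 m and contact force between dish and lifter above 0.1 N and contact force between dish and warmer below 0.01 N), for 0.2 s.
2. the lifter carries the dish over the empty stand (horizontal distance between dish and free_stand below 0.04 m and contact force between dish and lifter above 0.1 N), for 0.1 s.
At the end, for the whole second after the job is handed in: The red dish rests flat on both rails of the empty stand, centre within 25 mm of its middle along and 12 mm across the rails. The lifter is drawn out (blade middle over 90 mm from the dish centre) and stands still and level on the bench (within 12 mm of its height, tilt under 0.1 rad) (x of dish in the frame of free_stand between -0.025 and 0.025 m and y of dish in the frame of free_stand between -0.012 and 0.012 m and z of dish in the frame of free_stand between 0.041 and 0.051 m and angle between dish's own z axis and vertical below 0.08 rad and linear speed of each of dish, lifter below 0.02 m/s and contact force between dish and free_stand above 0.1 N and contact force between dish and lifter below 0.01 N and horizontal distance between lifter and dish above 0.09 m and height (world z) of lifter between -0.005 and 0.012 m and angle between lifter's own z axis and vertical below 0.1 rad); the robot touches nothing.
It fails at once if the gripper or arm touches the red dish (contact force between any of the fingers, the arm and dish above 0.5 N).
It fails at once if the red dish is tipped by more than 0.35 rad (angle between dish's own z axis and vertical above 0.35 rad).
It fails at once if the red dish is dropped or banged onto the stand (more than 5 N) (contact force between dish and free_stand above 5 N).
It fails at once if the brown dish is moved by more than 15 mm (distance of other_dish from where it was at the start of the episode above 0.015 m).
It also fails if it takes over 69 s, if anything falls off the work surface, if the arm or the gripper's body presses on something with over 40 N, if the wrist force passes 120 N, or if a joint passes its speed limit or range.

## Working session

There is one attempt and no reset: what is moved stays moved. The work goes in short steps, each a Python script; the robot and the scene stay as the last script left them, time stands still between calls to the robot, and variables do not carry over. Pictures are saved under pics/ and viewed, at most 10 in all, crops included, and the job is handed in when it is done.

```bash
ls; mkdir -p pics; python3 - <<'E'
from station import *
import cv2, numpy as np
np.set_printoptions(precision=4,suppress=True)
for n in ("scene","side"):
    im=read_camera(n); cv2.imwrite(f"pics/{n}0.png",im[:,:,::-1]); i=camera_info(n); print(n,i)
print(camera_info("wrist")); print(get_time(),get_ee_rot())
E
```

```text
pics
scene {'intrinsics': array([[610.4239,   0.    , 313.5983],
       [  0.    , 610.4239, 236.8004],
       [  0.    ,   0.    ,   1.    ]]), 'T': array([[-0.6634,  0.4993, -0.5573, -0.0448],
       [-0.7481, -0.4258,  0.509 ,  0.585 ],
       [ 0.0169,  0.7546,  0.656 ,  0.7848],
       [ 0.    ,  0.    ,  0.    ,  1.    ]])}
side {'intrinsics': array([[472.6261,   0.    , 312.7542],
       [  0.    , 472.6261, 234.7133],
       [  0.    ,   0.    ,   1.    ]]), 'T': array([[ 0.9975,  0.0405, -0.0579,  0.483 ],
       [-0.0699,  0.4551, -0.8877, -0.8181],
       [-0.0096,  0.8895,  0.4568,  0.5006],
       [ 0.    ,  0.    ,  0.    ,  1.    ]])}
{'intrinsics': array([[383.4056,   0.    , 320.5489],
       [  0.    , 383.4056, 246.4683],
       [  0.    ,   0.    ,   1.    ]]), 'tool_from_camera': array([[ 0.0003,  0.9621,  0.2727,  0.0735],
       [ 1.    , -0.0002, -0.0003,  0.0004],
       [-0.0002,  0.2727, -0.9621, -0.1625],
       [ 0.    ,  0.    ,  0.    ,  1.    ]])}
0.1 [-0.0007  0.9827  0.1853 -0.0001]
```

View pics/scene0.png

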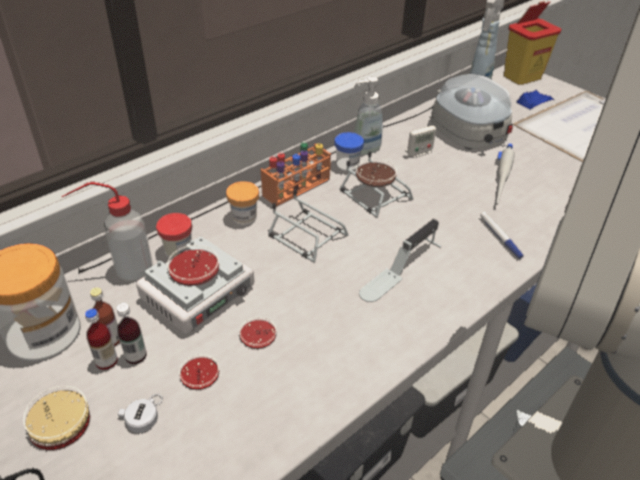

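View pics/side0.png

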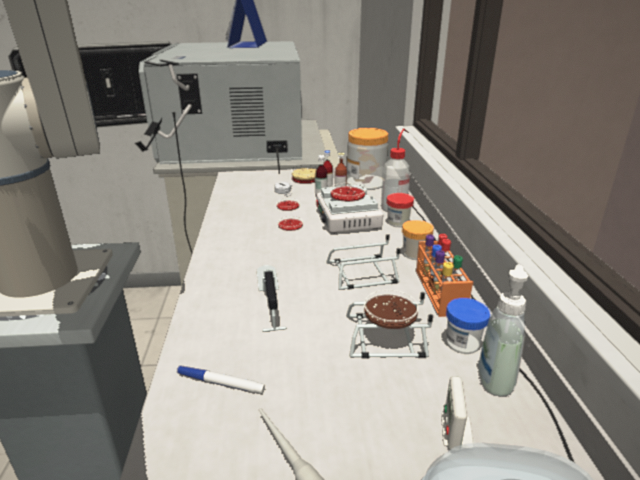

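The scene view shows the red dish on the warmer at about (193,266), the empty stand at (308,230), the lifter blade at (380,287) with its handle at (420,235), and the brown dish at (376,174). The side view agrees: warmer (350,205), empty stand (367,265), lifter (270,295). Next I get rough positions, then close wrist views.

```bash
cat > h.py <<'E'
from station import *
import cv2, numpy as np
from scipy.spatial.transform import Rotation as R
np.set_printoptions(precision=4,suppress=True)
def cast(K,T,uv,z):
    uv=np.atleast_2d(np.array(uv,float)); d=np.c_[(uv[:,0]-K[0,2])/K[0,0],-(uv[:,1]-K[1,2])/K[1,1],-np.ones(len(uv))]@T[:3,:3].T
    o=T[:3,3]; return o+d*((z-o[2])/d[:,2])[:,None]
def fixed(n):
    i=camera_info(n); return i["intrinsics"],i["T"]
def wristT():
    i=camera_info("wrist"); q=np.array(get_ee_rot()); T=np.eye(4); T[:3,:3]=R.from_quat(q[[1,2,3,0]]).as_matrix(); T[:3,3]=get_tcp_pos()
    return i["intrinsics"],T@i["tool_from_camera"]
def down(yaw):  # tool down, tool x axis at world heading yaw
    c,s=np.cos(yaw),np.sin(yaw); q=R.from_matrix(np.array([[c,s,0],[s,-c,0],[0,0,-1]])).as_quat()
    return [q[3],q[0],q[1],q[2]]
def snap(name):
    K,T=wristT(); im=read_camera("wrist"); cv2.imwrite(f"pics/{name}.png",im[:,:,::-1]); np.savez(f"pics/{name}.npz",K=K,T=T); return im,K,T
E
python3 - <<'E'
from h import *
for n,d in (("scene",dict(dish=(193,266,.079),warm=(196,285,.05),free=(308,230,.04),taken=(376,174,.06),blade=(380,287,0),handle=(420,235,.05))),("side",dict(dish=(349,193,.079),free=(367,262,.04),taken=(391,311,.06),handle=(270,290,.05)))):
    for k,v in d.items(): print(n,k,cast(*fixed(n),v[:2],v[2])[0])
for y in (0,np.pi/2,-np.pi/2,np.pi): 
    for p in ([.55,.25,.3],[.5,-.05,.3],[.6,-.02,.3]): print(y,p,inverse_kinematics(p,down(y)))
E
```

```text
scene dish [0.6296 0.239  0.079 ]
scene warm [0.6152 0.2463 0.05  ]
scene free [0.6094 0.0021 0.04  ]
scene taken [ 0.635  -0.2061  0.06  ]
scene blade [ 0.4418 -0.0236  0.    ]
scene handle [ 0.4555 -0.1384  0.05  ]
side dish [0.6364 0.2081 0.079 ]
side free [ 0.6368 -0.0462  0.04  ]
side taken [ 0.6414 -0.2306  0.06  ]
side handle [ 0.4531 -0.1415  0.05  ]
0 [0.55, 0.25, 0.3] [ 0.4069  0.3152  1.6033 -0.      1.223   1.9777]
0 [0.5, -0.05, 0.3] [-0.1234  0.1522  1.8165 -0.      1.1729  1.4474]
0 [0.6, -0.02, 0.3] [-0.0531  0.3092  1.6118 -0.      1.2206  1.5177]
1.5707963267948966 [0.55, 0.25, 0.3] [ 0.4069  0.3152  1.6033 -0.      1.223   0.4069]
1.5707963267948966 [0.5, -0.05, 0.3] [-0.1234  0.1522  1.8165 -0.      1.1729 -0.1234]
1.5707963267948966 [0.6, -0.02, 0.3] [-0.0531  0.3092  1.6118 -0.      1.2206 -0.0531]
-1.5707963267948966 [0.55, 0.25, 0.3] None
-1.5707963267948966 [0.5, -0.05, 0.3] None
-1.5707963267948966 [0.6, -0.02, 0.3] None
3.141592653589793 [0.55, 0.25, 0.3] [ 0.4069  0.3152  1.6033 -0.      1.223  -1.1639]
3.141592653589793 [0.5, -0.05, 0.3] [-0.1234  0.1522  1.8165 -0.      1.1729 -1.6941]
3.141592653589793 [0.6, -0.02, 0.3] [-0.0531  0.3092  1.6118 -0.      1.2206 -1.6239]
```

```bash
python3 - <<'E'
from h import *
move_pose([.60,-.05,.30],down(0)); snap("wA")
move_pose([.66,.22,.30],down(0)); snap("wB")
print(get_time(), get_ft_force())
E
```

```text
3.6083 [ 0.4342 -0.5849  0.7058]
```

View pics/wA.png

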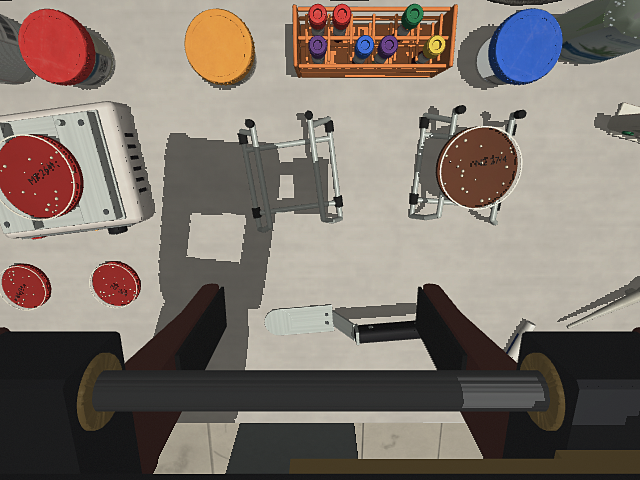

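View pics/wB.png

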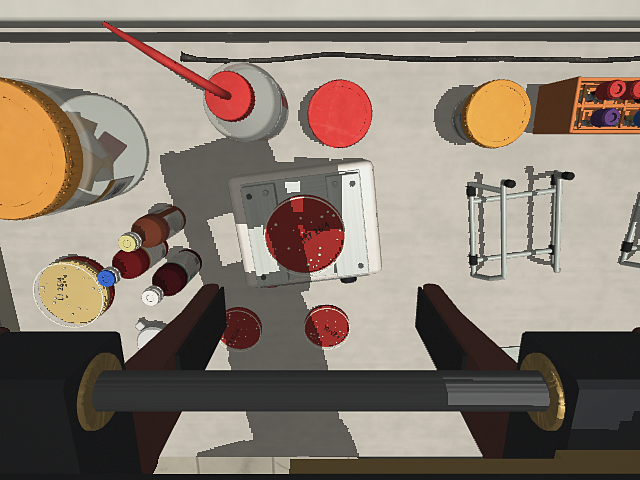

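Picture wA shows the empty stand at about x 240–340, y 110–230 and the lifter with its blade at (300,320). Picture wB shows the warmer at x 235–380, y 160–290 with the dish at (305,235). I'll enlarge these to read edges.

```bash
python3 - <<'E'
from h import *
a=cv2.imread("pics/wA.png");b=cv2.imread("pics/wB.png")
cv2.imwrite("pics/cW.png",cv2.resize(b[150:295,225:390],None,fx=4,fy=4,interpolation=cv2.INTER_CUBIC))
s=np.hstack([a[100:235,235:350],b[160:295,460:580]]); cv2.imwrite("pics/cS.png",cv2.resize(s,None,fx=3.4,fy=3.4,interpolation=cv2.INTER_CUBIC))
# red dish
hsv=cv2.cvtColor(b,cv2.COLOR_BGR2HSV)
m=((hsv[...,0]<8)|(hsv[...,0]>170))&(hsv[...,1]>120); m=m.astype(np.uint8); m=cv2.morphologyEx(m,cv2.MORPH_CLOSE,np.ones((5,5)))
n,l,st,c=cv2.connectedComponentsWithStats(m); i=l[235,305]; print(st[i],c[i])
d=np.load("pics/wB.npz"); e=cv2.fitEllipse(max(cv2.findContours((l==i).astype(np.uint8),0,1)[0],key=len)); print(e, cast(d["K"],d["T"],e[0],.076))
E
```

```text
[ 266  195   78   78 4799] [304.8789 233.4274]
((304.8439025878906, 233.41441345214844), (77.1438217163086, 77.46776580810547), 97.95085144042969) [[0.6383 0.234  0.076 ]]
```

View pics/cW.png

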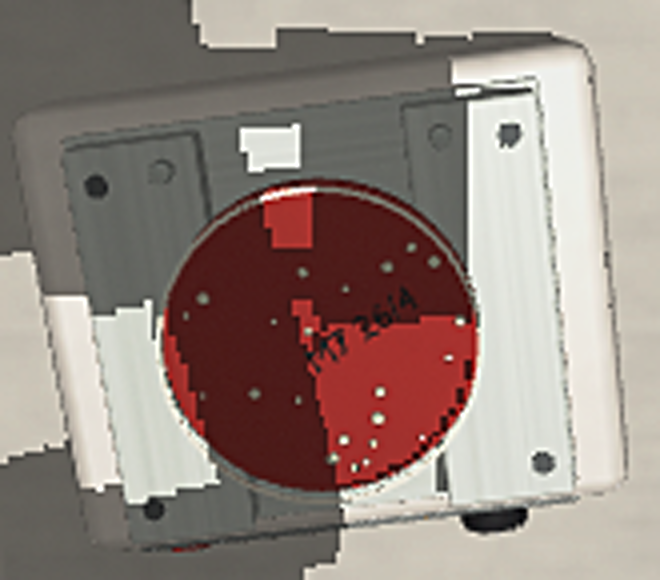

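View pics/cS.png

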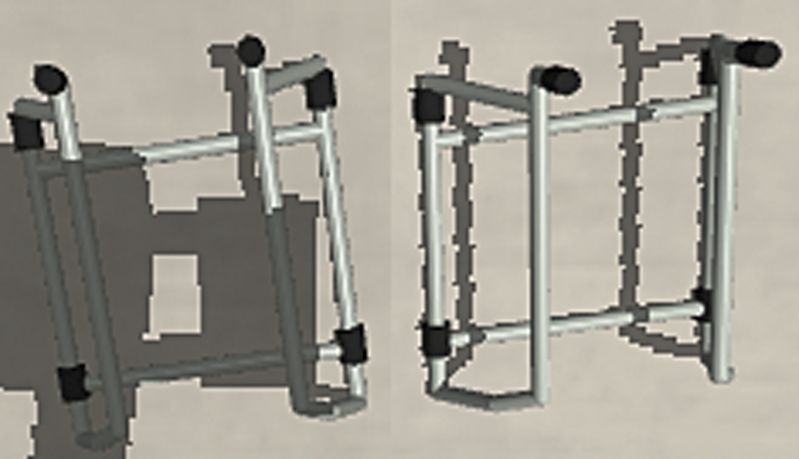

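The warmer crop shows platen corners at about (63,140), (535,80), (577,500), (132,543) and screws at (96,187), (509,134), (154,510), (543,462). The stand crop shows the upper rails running (72,165)-(115,430) and (270,200)-(300,400) in wA, and (538,90)-(541,400) and (728,60)-(722,378) in wB.

```bash
python3 - <<'E'
from h import *
A=np.load("pics/wA.npz");B=np.load("pics/wB.npz")
def px(p,s,off,sx=0): p=np.array(p,float)-[sx,0]; return (p+.5)/s-.5+off
c=lambda d,p,z: cast(d["K"],d["T"],p,z)
W=lambda p: px(p,4,[225,150])
SA=lambda p: px(p,3.4,[235,100]); SB=lambda p: px(p,3.4,[460,160],391)
def yaw(v): return np.degrees(np.arctan2(v[1],v[0]))
for nm,p in (("corners",[(63,140),(535,80),(577,500),(132,543)]),("screws",[(96,187),(509,134),(543,462),(154,510)])):
    w=c(B,W(p),.064); print(nm,w[:,:2].tolist(),"mid",w.mean(0),"yaws",yaw(w[0]-w[3]),yaw(w[1]-w[2]),yaw(w[0]-w[1])-90,yaw(w[3]-w[2])-90,"size",np.linalg.norm(w[0]-w[3]),np.linalg.norm(w[0]-w[1]))
w=c(B,W([(162,171),(440,137)]),.072); print("pins",w,w.mean(0))
w=c(B,W([(205,170),(402,120)]),.064); print("chan",w)
for nm,d,f,L,Rr,cap in (("A",A,SA,[(72,165),(115,430)],[(270,200),(302,400)],[(50,80),(251,50)]),("B",B,SB,[(538,100),(541,400)],[(728,70),(722,378)],[(568,80),(762,53)])):
    l=c(d,f(L),.043); r=c(d,f(Rr),.043); k=c(d,f(cap),.062)
    print(nm,l[:,:2].tolist(),r[:,:2].tolist(),"yaw",yaw(l[0]-l[1]),yaw(r[0]-r[1]),"caps",k[:,:2].tolist(),yaw(k[0]-k[1])-90,np.linalg.norm(k[0]-k[1]))
    th=np.radians((yaw(l[0]-l[1])+yaw(r[0]-r[1]))/2); u=np.array([np.cos(th),np.sin(th)]);n=np.array([-u[1],u[0]])
    ym=(l[:,:2]@n).mean(),(r[:,:2]@n).mean(); print(" lateral",ym,"gap",ym[0]-ym[1],"cap u",k[:,:2]@u, "front u",l[1,:2]@u,r[1,:2]@u,"ctr",u*((k[:,:2]@u).mean()-.06)+n*np.mean(ym))
move_pose([.46,-.03,.25],down(np.pi/2)); snap("wL"); print(get_time())
E
```

```text
corners [[0.6872268423943553, 0.3004434633342404], [0.7023868411094865, 0.1789860475259121], [0.588451544045782, 0.16439511252286826], [0.575874979866045, 0.28767691875147317]] mid [0.6385 0.2329 0.064 ] yaws 6.540431031930687 7.297767050719804 7.1147148016908375 5.824864632958082 size 0.11208131846613646 0.12239987506480524
screws [[0.6750605839678033, 0.29255475680369153], [0.6886906124604826, 0.18533199953332705], [0.5995058355256335, 0.17408043692738556], [0.5856246974032382, 0.281159017335127]] mid [0.6372 0.2333 0.064 ] yaws 7.261383833653449 7.1904546234312665 7.244515779129188 7.386349107794317 size 0.09015897450406789 0.10808560197070999
pins [[0.6803 0.2741 0.072 ]
 [0.6889 0.2034 0.072 ]] [0.6846 0.2387 0.072 ]
chan [[0.6795 0.264  0.064 ]
 [0.6923 0.2129 0.064 ]]
A [[0.6630320394398174, 0.016868382206815177], [0.5784522181175127, 0.006644773010263318]] [[0.6523534069357356, -0.04478536435774857], [0.5884674098138554, -0.054930779986863985]] yaw 6.892205966328138 9.023504961644623 caps [[0.6876057480061253, 0.019083438967398003], [0.6958863929759123, -0.039782869003216974]] 8.007182161104268 0.05944586861344484
 lateral (np.float64(-0.07429506974019859), np.float64(-0.13527045606917137)) gap 0.060975386328972786 cap u [0.6836 0.6837] front u 0.5738017555957766 0.5751956961562764 ctr [ 0.6322 -0.0174]
B [[0.6797801581308796, 0.01867204839039885], [0.5773524611990634, 0.004405029780304881]] [[0.6892830001765198, -0.04073346530878785], [0.5852715300390242, -0.05627131659087181]] yaw 7.9296342672313616 8.496353691026565 caps [[0.6883045709722424, 0.019332052073193023], [0.6964035570792956, -0.0384707490625294]] 7.976020757537086 0.05836743437138653
 lateral (np.float64(-0.07837263571256892), np.float64(-0.13904216709605283)) gap 0.06066953138348391 cap u [0.684  0.6838] front u 0.5720603264069917 0.5712303538341963 ctr [ 0.633  -0.0185]
5.375
```

View pics/wL.png

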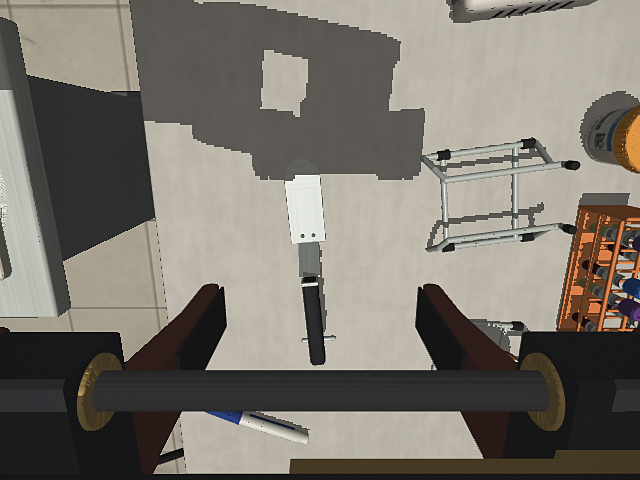

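The lifter in wL: blade from tip (301,158) to its rear edge at (308,242), handle from (309,278) to (318,362), foot across at y≈338.

```bash
python3 - <<'E'
from h import *
b=cv2.imread("pics/wL.png"); d=np.load("pics/wL.npz"); g=b.max(2)
m=np.zeros_like(g); m[276:366,296:332]=(g[276:366,296:332]<70)
n,l,st,_=cv2.connectedComponentsWithStats(m); i=1+np.argmax(st[1:,4]); print(st[i])
v,u=np.nonzero(l==i)
rows=np.unique(v); mid=np.array([(u[v==r].mean(),r) for r in rows if 284<r<358]); wd=[np.ptp(u[v==r])+1 for r in rows]; print("widths",wd[::8])
w=cast(d["K"],d["T"],mid,.058); f=np.polyfit(w[:,1],w[:,0],1); print("handle mid line x at y ends",w[0],w[-1],"yaw",np.degrees(np.arctan2(1,f[0])), "resid",np.abs(np.polyval(f,w[:,1])-w[:,0]).max())
print("ends z.061",cast(d["K"],d["T"],[(309.5,rows[0]),(318,rows[-1])],.058), rows[0],rows[-1])
# blade edges rows 185..238
e=[]
for r in range(185,236,5):
    row=b[r].astype(int).max(1); k=[x for x in range(275,336) if row[x]>218]; e.append((r,min(k),max(k)) if k else (r,))
print(e)
print("tip/rear",cast(d["K"],d["T"],[(301,158),(308,242.5)],.0025)); print("foot",cast(d["K"],d["T"],[(302,339),(337,337)],.004))
E
```

```text
[ 302  276   23   89 1343]
widths [np.int64(6), np.int64(1), np.int64(17), np.int64(16), np.int64(16), np.int64(17), np.int64(17), np.int64(16), np.int64(16), np.int64(16), np.int64(15), np.int64(10)]
handle mid line x at y ends [ 0.4571 -0.0965  0.058 ] [ 0.4559 -0.1772  0.058 ] yaw 94.33889820296764 resid 0.007424241522268338
ends z.061 [[ 0.4488 -0.087   0.058 ]
 [ 0.4569 -0.1855  0.058 ]] 276 364
[(185, 285, 319), (190, 286, 320), (195, 286, 320), (200, 287, 321), (205, 288, 321), (210, 288, 322), (215, 289, 322), (220, 289, 323), (225, 290, 323), (230, 290, 323), (235, 291, 324)]
tip/rear [[ 0.4393  0.0234  0.0025]
 [ 0.4458 -0.068   0.0025]]
foot [[ 0.4376 -0.1865  0.004 ]
 [ 0.4791 -0.1839  0.004 ]]
```

```bash
cat >> h.py <<'E'
LY=np.radians(94.1); GRIP=np.array([.4509,-.1362]); 
WC=np.array([.638,.2335]); WY=np.radians(7.2); SC=np.array([.6326,-.018]); SY=np.radians(8.0)
E
python3 - <<'E'
from h import *
q=down(LY)
move_pose([*GRIP,.12],q); movel([*GRIP,.031],v=.08)
f0=np.array(get_ft_force()); command_gripper(0.0); print("w",get_grip_width()*88,get_finger_force(),get_ft_force()-f0)
movel([*GRIP,.20],v=.08); wait(.3); print(get_ft_force()-f0,get_ft_torque(),get_time())
snap("wG"); im=read_camera("side"); 
a=cv2.imread("pics/wG.png")[100:400,200:440]; s=im[180:330,210:330,::-1]
cv2.imwrite("pics/cG.png",np.hstack([cv2.resize(a,(480,600)),cv2.resize(s,(320,400)).copy() if 0 else cv2.copyMakeBorder(cv2.resize(s,(320,400)),0,200,0,0,0)]))
E
```

```text
w 15.814202462375418 29.999411702156067 [-0.1159 -0.3302 -1.186 ]
[ 0.1509 -1.0943 -2.6664] [-0.0524 -0.1426  0.0296] 11.0083
```

View pics/cG.png

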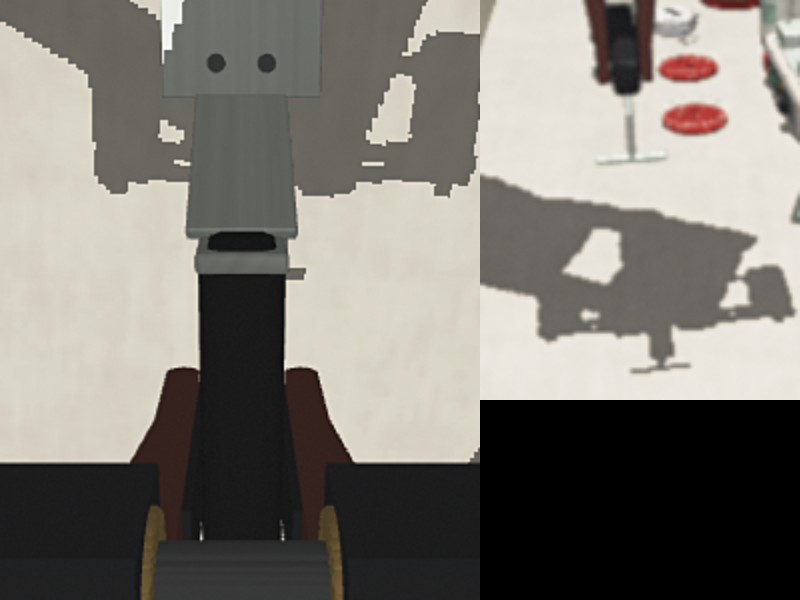

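The handle is held squarely between the pads (width 15.8 mm) and the lifter points straight ahead in the tool frame. Blade rear edge is at wrist row ≈148.5, columns 281–360; the side view shows the foot level at about (266,239). Now a numeric check of offset and pitch.

```bash
python3 - <<'E'
from h import *
d=np.load("pics/wG.npz"); K=d["K"]; i=camera_info("wrist"); Ti=np.linalg.inv(i["tool_from_camera"])
def proj(K,Tinv,p): p=np.c_[np.atleast_2d(p),np.ones(len(np.atleast_2d(p)))]@Tinv.T; return np.c_[K[0,2]-K[0,0]*p[:,0]/p[:,2],K[1,2]+K[1,1]*p[:,1]/p[:,2]]
# lifter -> tool: x=x+115, y=-y, z=50-19... : z_t = 31-z (m)
L=lambda x,y,z: [ .115+x, -y, .031-z]
print("pred rear corners/tip",proj(K,Ti,[L(-.046,.019,.0025),L(-.046,-.019,.0025),L(.045,0,.0025),L(.045,0,.000)]))
KS,TS=fixed("side"); print("tcp",get_tcp_pos())
Tw=np.eye(4);q=np.array(get_ee_rot());Tw[:3,:3]=R.from_quat(q[[1,2,3,0]]).as_matrix();Tw[:3,3]=get_tcp_pos()
f=(Tw@np.array([*L(-.166,0,.0015),1]))[:3]; print("foot exp",f,proj(KS,np.linalg.inv(TS),f),"seen (266.3,238.9)", "px per 10mm z",proj(KS,np.linalg.inv(TS),f+[0,0,.01]))
g=cv2.imread("pics/wG.png").astype(int).max(2); print("col 321 tip rows", [(r,g[r,321]) for r in range(0,60,3)])
E
```

```text
pred rear corners/tip [[283.096  148.2298]
 [361.8305 148.2554]
 [322.8241 -76.4458]
 [322.7932 -73.2764]]
tcp [ 0.4509 -0.1362  0.1999]
foot exp [ 0.4545 -0.1871  0.1704] [[266.557  239.8281]] seen (266.3,238.9) px per 10mm z [[266.1933 233.8963]]
col 321 tip rows [(0, np.int64(119)), (3, np.int64(116)), (6, np.int64(115)), (9, np.int64(116)), (12, np.int64(119)), (15, np.int64(120)), (18, np.int64(116)), (21, np.int64(119)), (24, np.int64(114)), (27, np.int64(115)), (30, np.int64(116)), (33, np.int64(115)), (36, np.int64(114)), (39, np.int64(115)), (42, np.int64(114)), (45, np.int64(115)), (48, np.int64(114)), (51, np.int64(113)), (54, np.int64(114)), (57, np.int64(113))]
```

```bash
cat >> h.py <<'E'
def pose(C,Y,x,z,y=0):  # TCP for blade middle at local (x,y) of a fixture, blade underside height z
    u=np.array([np.cos(Y),np.sin(Y)]); n=np.array([-u[1],u[0]]); p=C+u*(x-.115)+n*y; return [*p,z+.031]
E
python3 - <<'E'
from h import *
q=down(WY); C,Y=WC,WY
move_pose(pose(C,Y,-.13,.16),q); movel(pose(C,Y,-.13,.056),v=.1); wait(.2)
print(get_time(),get_ft_force(),[inverse_kinematics(p,down(SY)) is not None for p in (pose(SC,SY,0,.13),pose(SC,SY,-.115,.034))])
im=read_camera("side")[:,:,::-1]; cv2.imwrite("pics/s1.png",im); cv2.imwrite("pics/cs1.png",cv2.resize(im[130:260,220:400],None,fx=4.4,fy=4.4,interpolation=cv2.INTER_CUBIC))
E
```

```text
14.4667 [ 0.8168 -0.6975 -2.3393] [True, True]
```

View pics/cs1.png

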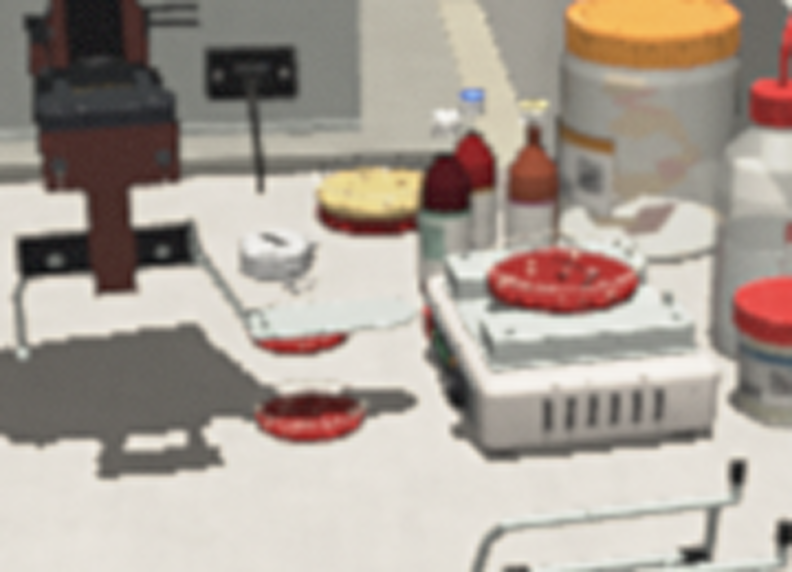

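The lifter is aligned in front of the channel, with the tip at crop (418,313) ≈ px (315,201) and the foot at (22,352) ≈ px (225,210). I compare these with the predicted pixels for pitch, then insert while watching the force.

```bash
python3 - <<'E'
from h import *
def proj(K,T,p): p=np.linalg.inv(T)@np.r_[p,1]; return np.array([K[0,2]-K[0,0]*p[0]/p[2],K[1,2]+K[1,1]*p[1]/p[2]])
Tw=np.eye(4);q=np.array(get_ee_rot());Tw[:3,:3]=R.from_quat(q[[1,2,3,0]]).as_matrix();Tw[:3,3]=get_tcp_pos()
for nm,l,s in (("tip",(.045,0,.001),(418,313)),("foot",(-.166,-.018,.0015),(22,352)),("hback",(-.165,-.008,.061),(20,238)),("hfront",(-.070,-.008,.061),(190,223))):
    w=(Tw@np.array([.115+l[0],-l[1],.031-l[2],1]))[:3]; print(nm,w,proj(*fixed("side"),w),"seen",np.array(s)/4.4+[220,130])
f0=np.array(get_ft_force())
hit=movel(pose(WC,WY,0.0,.056),v=.05,until_force=3); print("hit",hit,get_tcp_pos(),pose(WC,WY,0,.056),get_ft_force()-f0,get_time())
E
```

```text
tip [0.5539 0.223  0.0575] [313.6833 200.2215] seen [315.     201.1364]
foot [0.3469 0.1787 0.0579] [224.6248 210.9536] seen [225. 210.]
hback [0.3466 0.1887 0.1174] [222.4008 184.9379] seen [224.5455 184.0909]
hfront [0.4408 0.2006 0.1174] [264.6364 181.5933] seen [263.1818 180.6818]
hit False [0.5238 0.2191 0.087 ] [np.float64(0.523906809348835), np.float64(0.21908667814010502), 0.087] [1.1151 0.5254 0.0747] 17.2667
```

```bash
python3 - <<'E'
from h import *
f0=np.array(get_ft_force())
movel(pose(WC,WY,0,.070),v=.015); print(get_ft_force()-f0)
movel(pose(WC,WY,0,.135),v=.04); wait(.4); print(get_ft_force()-f0,get_tcp_pos(),get_time())
im=read_camera("side")[:,:,::-1]; cv2.imwrite("pics/s2.png",im); 
K,T=wristT(); a=read_camera("wrist")[:,:,::-1]; cv2.imwrite("pics/w2.png",a); np.savez("pics/w2.npz",K=K,T=T)
cv2.imwrite("pics/c2.png",np.hstack([cv2.resize(im[130:250,270:420],(450,360)),cv2.resize(a,None,fx=.54,fy=.75)]))
E
```

```text
[-0.2066 -0.9734 -0.4838]
[ 0.161  -0.5755  0.3081] [0.5239 0.2191 0.166 ] 20.525
```

View pics/c2.png

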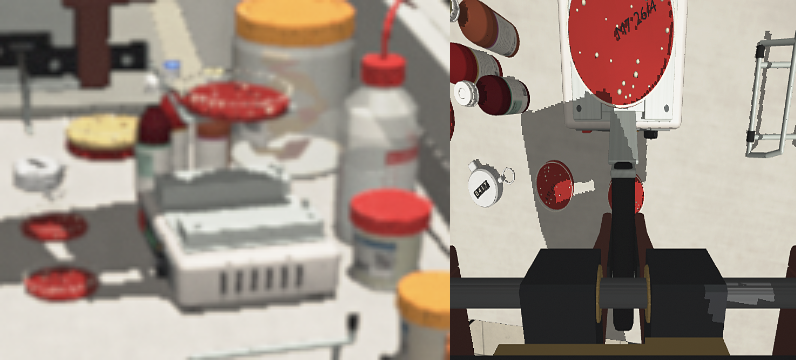

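The dish rides on the blade clear of the warmer (side crop, dish at (235,98)); in the wrist picture the dish's near edge is at row ≈141, centred near column 318. I measure its offset on the blade, then carry it over.

```bash
cat > m.py <<'E'
from h import *
def dishpos(im,K,T,ztop):
    hsv=cv2.cvtColor(np.ascontiguousarray(im),cv2.COLOR_BGR2HSV); m=(((hsv[...,0]<8)|(hsv[...,0]>170))&(hsv[...,1]>120)).astype(np.uint8)
    m=cv2.morphologyEx(m,cv2.MORPH_CLOSE,np.ones((7,7))); n,l,st,_=cv2.connectedComponentsWithStats(m); i=1+np.argmax(st[1:,4])
    c=max(cv2.findContours((l==i).astype(np.uint8),0,1)[0],key=len)[:,0,:]; c=c[c[:,1]>3]; w=cast(K,T,c,ztop)[:,:2]
    A=np.c_[2*w,np.ones(len(w))]; s=np.linalg.lstsq(A,(w**2).sum(1),rcond=None)[0]; return s[:2],np.sqrt(s[2]+s[:2]@s[:2]),st[i]
E
python3 - <<'E'
from m import *
d=np.load("pics/w2.npz"); c,r,st=dishpos(cv2.imread("pics/w2.png"),d["K"],d["T"],.135+.0025+.0145); print("dish",c,r,st)
u=np.array([np.cos(WY),np.sin(WY)]);n=np.array([-u[1],u[0]]); print("off on blade x,y",(c-WC)@u,(c-WC)@n)
q=down(SY); p0=np.array(get_tcp_pos()); p1=np.array(pose(SC,SY,0,.135))
movel(p1,q,v=.07); wait(.4); print(get_time(),get_tcp_pos(),p1)
im,K,T=snap("w3"); c,r,st=dishpos(im[:,:,::-1],K,T,.152); print("dish",c,r,st)
u=np.array([np.cos(SY),np.sin(SY)]);n=np.array([-u[1],u[0]]); print("off from stand x,y",(c-SC)@u,(c-SC)@n)
E
```

```text
dish [0.6352 0.2343] 0.040142718698235214 [  219     0   195   144 23028]
off on blade x,y -0.0026869917296705806 0.0011656214702906885
24.7917 [ 0.5187 -0.034   0.166 ] [ 0.5187 -0.034   0.166 ]
dish [ 0.6296 -0.0172] 0.04016228895898139 [  219     0   195   145 23092]
off from stand x,y -0.002823167427009194 0.0012512064878352476
```

```bash
python3 - <<'E'
from h import *
f0=np.array(get_ft_force())
movel(pose(SC,SY,.002,.062),v=.04); print(get_ft_force()-f0)
movel(pose(SC,SY,.002,.030),v=.012,until_force=8); wait(.3); print(get_tcp_pos(),pose(SC,SY,.002,.030),get_ft_force()-f0,get_time())
snap("w4"); im=read_camera("side")[:,:,::-1]; a=cv2.imread("pics/w4.png")
cv2.imwrite("pics/c4.png",np.hstack([cv2.resize(im[190:310,300:450],(450,360)),cv2.resize(a,None,fx=.54,fy=.75)]))
E
```

```text
[ 0.6867  0.1948 -1.1716]
[ 0.5207 -0.0337  0.061 ] [np.float64(0.5206997082322026), np.float64(-0.03372656040848739), 0.061] [ 0.8141 -0.4197 -0.4901] 29.9333
```

View pics/c4.png

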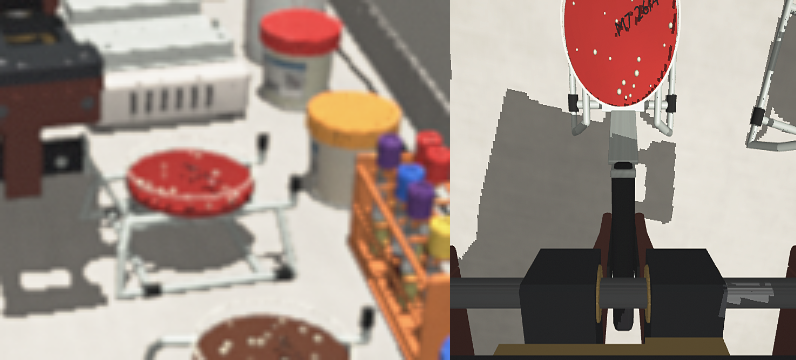

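The dish sits centred and level on both rails, with the blade hanging free below it. That was my 11th viewed picture, one over the limit of 10, so from here I check by numbers only. Next I withdraw and lay the lifter back where it was.

```bash
python3 - <<'E'
from m import *
f0=np.array(get_ft_force())
h=movel(pose(SC,SY,-.118,.030),v=.06,until_force=4); print("hit",h,get_ft_force()-f0,get_tcp_pos())
if not h:
    movel(pose(SC,SY,-.118,.15),v=.12); im,K,T=snap("w5"); c,r,st=dishpos(im[:,:,::-1],K,T,.0605)
    u=np.array([np.cos(SY),np.sin(SY)]);n=np.array([-u[1],u[0]]); print("dish off",(c-SC)@u,(c-SC)@n,r,st)
    move_pose([*GRIP,.181],down(LY)); movel([*GRIP,.045],v=.08)
    f0=np.array(get_ft_force()); print(movel([*GRIP,.028],v=.01,until_force=1.5),get_tcp_pos(),get_ft_force()-f0,get_time())
E
```

```text
hit False [-0.3743 -0.6852  0.1371] [ 0.4021 -0.0504  0.061 ]
dish off -0.11519560478988752 0.19970800182979667 0.02268626964130844 [   0   26   58   81 3834]
True [ 0.4509 -0.1362  0.0309] [ 0.9622 -0.6536  7.2275] 37.9833
```

```bash
python3 - <<'E'
from m import *
movel([*GRIP,.031],v=.02); command_gripper(1.0); wait(.3); print(get_grip_width())
movel([*GRIP,.15],v=.08); move_pose([.60,-.05,.30],down(0)); wait(.2)
im,K,T=snap("w6"); b=im[:,:,::-1].copy(); A=cv2.imread("pics/wA.png")
m=np.zeros_like(b); m[80:260,200:400]=b[80:260,200:400]; c,r,st=dishpos(m,K,T,.0605)
u=np.array([np.cos(SY),np.sin(SY)]);n=np.array([-u[1],u[0]]); print("dish off",(c-SC)@u,(c-SC)@n,r,st)
print("brown diff",np.abs(b[110:220,410:530].astype(int)-A[110:220,410:530]).mean())
print("lifter diff",np.abs(b[300:345,262:335].astype(int)-A[300:345,262:335]).mean())
f=lambda q:[np.nonzero(q[r,255:345].max(1)>205)[0][[0,-1]].tolist() for r in (312,)]
s=read_camera("side")[:,:,::-1]; s0=cv2.imread("pics/side0.png"); print("side lifter diff",np.abs(s[260:335,250:295].astype(int)-s0[260:335,250:295]).mean())
print("foot rows",[int(x[320:335,262:287].max(2).mean(1).argmax()) for x in (s,s0)],get_time())
E
```

```text
1.0053894118393412
dish off -7.697722236561631e-06 0.0010170618701066175 0.039894184722719515 [ 249  139   78   78 4815]
brown diff 12.452020202020202
lifter diff 8.127042110603755
side lifter diff 16.721975308641976
foot rows [13, 13] 43.2833
```

```bash
python3 - <<'E'
from h import *
A=cv2.imread("pics/wA.png"); b=cv2.imread("pics/w6.png"); s0=cv2.imread("pics/side0.png"); s=read_camera("side")[:,:,::-1].copy(); sc0=cv2.imread("pics/scene0.png"); sc=read_camera("scene")[:,:,::-1].copy()
def bb(m):
    v,u=np.nonzero(m); return round(u.mean(),1),round(v.mean(),1),u.min(),u.max(),v.min(),v.max(),len(u)
for q in (A,b):
    r=q[105:225,405:530].astype(int); print("brown",bb(r[...,2]-r[...,0]>30))
for q in (s0,s): print("side handle",bb(q[262:335,255:290].max(2)<60))
for q in (s0,s): print("side brown",bb(q[285:335,355:425,2].astype(int)-q[285:335,355:425,0]>30))
for q in (sc0,sc): print("scene handle",bb(q[215:255,395:442].max(2)<60))
E
```

```text
brown (np.float64(71.7), np.float64(61.8), np.int64(32), np.int64(112), np.int64(22), np.int64(102), 4590)
brown (np.float64(72.3), np.float64(61.7), np.int64(33), np.int64(112), np.int64(22), np.int64(102), 4623)
side handle (np.float64(15.5), np.float64(28.3), np.int64(10), np.int64(21), np.int64(10), np.int64(47), 289)
side handle (np.float64(14.2), np.float64(28.8), np.int64(9), np.int64(20), np.int64(10), np.int64(47), 286)
side brown (np.float64(35.5), np.float64(25.9), np.int64(9), np.int64(69), np.int64(0), np.int64(42), 1357)
side brown (np.float64(35.5), np.float64(25.8), np.int64(9), np.int64(69), np.int64(0), np.int64(42), 1377)
scene handle (np.float64(10.0), np.float64(31.0), np.int64(10), np.int64(10), np.int64(31), np.int64(31), 1)<stdin>:4: RuntimeWarning: Mean of empty slice.
  ret = ret.dtype.type(ret / rcount)
Traceback (most recent call last):
ValueError: zero-size array to reduction operation minimum which has no identity
```

The brown dish hasn't moved, and the lifter stands within about 3 mm of where it started, with the same outline. Handing in.

```bash
python3 -c "
from station import *
print(job_done(), get_time())"
```

```text
the job is handed in; nothing more can be done
the job is handed in; nothing more can be done
```

The job is handed in at about 43 s, though I don't have the verdict: by camera measurement the red dish sits within about 1 mm of the middle of the empty stand, the lifter is back on the bench about where it started, and the brown dish has not moved; I viewed 11 pictures, one over the limit of 10.

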